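Load the torque arm and hold the hidden bolt head

TASK

Lift the larger of the two handled weights off the freely spinning turntable and stand it in the pan of the torque arm, then let it go: the loaded arm starts to sink slowly, turning its bolt with it. Reach down into the gap behind the bracket plate, grip the hidden hexagonal bolt head and hold it still, so that the arm stops sinking before it comes down on its stop; finish while still gripping the head, touching neither arm nor weight. Leave the small weight and the vial standing on the turntable (which may turn), and leave the jar and the dish on the bench alone.

Things in the scene. Friction and masses are not known exactly. Their poses are not given: they have to be found in the camera images.
- bracket: Grey U-shaped bracket fixed to the bench. Origin: under its foot, on the bench; x level along the bolt, away from the robot, y left, z up. Foot x -58..66, y +-55, 8 mm thick. Front plate x -30..-22, y +-38 mm, top 162 mm above the bench; rear wall x 26..34, y +-38 mm, top 148 mm. The 48 mm gap between them is open above and at both y ends.
- bolt (a joint): Turn (rad) of bolt, head, nut and torque arm about the bracket's -x axis, 130 mm above the bench at bracket y 0. 0: arm level; negative: pan raised (start -0.30..-0.12); stop at +0.50. Unloaded it stays put; loaded it creeps down at 0.01 to 0.02 rad/s. Stiff as in thick grease (8 N m per rad/s): a grip not square to the flats turns the head square only over some seconds.
- head (a point): Centre of the hexagonal steel bolt head in the gap: bracket x -2, y 0, z 130 mm, 32 mm below the front plate's top. 24 mm across flats, 20 mm long (bracket x -12..8); a 20 mm round collar joins it to the plate. At joint 0 two flats stand upright facing bracket +-y; they tilt with the joint. Its x: along the bolt; its y: normal to these flats. Grip these two flats from above.
- pan (a point): Middle of the floor of the round aluminium pan at the torque arm's end, in front of the plate: bracket x -51 mm, 110 mm to the +y side of the bolt axis and 10 mm above it when level; moves and tilts with the arm. Inside diameter 52 mm, rim 11 mm above the floor, wall 3 mm; z is the pan's upward normal.
- turntable: Foot of the low white turntable, fixed; origin on the bench at its axis. The disc on it spins freely: diameter 170 mm, top 30 mm above the bench. Three things stand on it about 50 mm from the axis: the two weights and the vial.
- test_weight: The larger weight, plain steel, 0.10 to 0.14 kg, to go into the pan. Origin: centre of its underside, z up. Foot 32 mm diameter, 20 mm high; neck 14 mm diameter; upright round handle 18 mm diameter from 36 mm to the top, 58 mm above the underside. Take it by the handle from above.
- small_weight: The smaller weight, same shape, 22 mm foot, 40 mm high: stays on the turntable. Origin at the centre of its underside.
- vial: Small glass vial with a snap cap, 16 mm diameter, 42 mm high, stays on the turntable. Origin at the centre of its underside.
- stain_jar: White jar, 60 mm diameter, 76 mm high, on the bench; leave alone. Origin at the centre of its underside.
- petri_dish: Covered dish, 57 mm diameter, 14 mm high, on the bench; leave alone. Origin at the centre of its underside.
- bolt_head: The bolt head as a part; its origin lies on the bolt axis inside the front plate (bracket x -26, z 130 mm). Use head for its centre.
- torque_arm: Aluminium bar (14 mm high, 8 mm thick) with pan and small counterweight, fixed to the bolt at bracket x -51 mm; origin on the bolt axis inside the front plate.
Things that resemble listed ones, but are neither listed nor needed, are in the scene too. Leave any orange look-alike of the test_weight alone.

How it is judged (in metres and radians):
On the way, in this order (a step that is already met when the one before it is completed fails the run):
1. the larger weight is lifted off the turntable (height (world z) of test_weight above 0.05 m and contact force between test_weight and turntable below 0.05 N and contact force between the fingers and test_weight above 1 N), for 0.1 s.
2. the weight stands in the pan, let go (distance between test_weight and pan below 0.016 m and angle between test_weight's own z axis and vertical below 0.6 rad and contact force between the fingers and test_weight below 0.1 N and contact force between torque_arm and test_weight above 0.5 N), for 0.3 s.
At the end, for the whole second after the job is handed in: Weight upright in the pan (within 16 mm of its centre), untouched; fingers grip the bolt head (over 5 N, within 30 mm) and not the arm; bolt below 0.47 rad and turning under 0.005 rad/s for the last second; small weight and vial stand on the turntable; jar and dish within 2 cm (distance between test_weight and pan below 0.016 m and angle between test_weight's own z axis and vertical below 0.7 rad and contact force between each of the arm, the fingers and test_weight below 0.1 N and contact force between each of the arm, the fingers and torque_arm below 0.5 N and contact force between the fingers and bolt_head above 5 N and distance between the grasp point and head below 0.03 m and value of joint bolt below 0.47 rad and velocity of joint bolt between -0.005 and 0.005 rad/s and height (world z) of each of small_weight, vial above 0.025 m and angle between each of small_weight, vial's own z axis and vertical below 0.4 rad); the arm keeps its last pose, push and grip.
It fails at once if the small weight or the vial is knocked over or off the turntable (angle between any of small_weight, vial's own z axis and vertical above 0.6 rad or height (world z) of any of small_weight, vial below 0.02 m).
It fails at once if the jar or the dish is moved by more than 2 cm (distance of any of stain_jar, petri_dish from where it was at the start of the episode above 0.02 m).
It also fails if it takes over 45 s, if anything falls off the work surface, if the arm or the gripper's body presses on something with over 40 N, if the wrist force passes 120 N, or if a joint passes its speed limit or range.

ROBOT

A 6-joint arm with a two-finger parallel gripper is mounted at the origin on a cart in front of the work surface, level with it; the furniture and walls round the work are solid. World frame = base frame: x ahead of the robot, y to its left, z up, the work surface at z = 0. Lengths are in mm, angles in rad, forces in N, time in s.
With the tool pointing down it reaches from about 325 to 925 mm from the base axis. Payload 3.1 kg.
Tool frame: the origin (TCP) lies midway between the tips of the shut fingers; the grasp point (between the pads) lies 19 mm behind it; z points along the fingers, y is the line along which they close (so a half turn about z gives the same grasp; the last joint's range is limited). The gripper opens to 85 mm and grips with 20 to 120 N. Pads are 22 mm wide; open, the fingers measure 114 mm over their backs; the gripper's body (76 mm by 85 mm) begins 54 mm behind the grasp point. The pads swing forward as they close: fully open they stand 13 mm farther back than shut.
Start: joints at [-1.215, 0.217, 1.613, -0, 1.311, -0.112], TCP at [281.849, -557.853, 201.1] pointing down, gripper open.
Joint ranges: [-2.75, 2.75], [-0.78, 2.1], [0.31, 2.55], [-1.13, 4.27], [0.13, 2.63], [-2.58, 2.58]. Speed limits (rad/s): [2.79, 2.79, 3.14, 3.14, 3.14, 3.14].

INTERFACE

Orientations are given as a rotation vector (axis times angle).
In Python, from cell import robot gives the robot as it stands. The module is installed in compiled form; this text tells all that it offers.
- The arm moves only by the tool play_rows, never from a script. Its argument "commands" is a list of rows, each a list of 5 numbers: the shift along the tool's x, y, z in cm, then the turn about the tool's z in degrees, then the finger opening in cm, from 0 to 8.54. In form: [[dx, dy, dz, turn, hand], ...]. A call has 1 to 8 rows; each row is the pose to reach, as a shift and turn from the pose commanded when the call began, along the tool's axes at that moment; what a row does not reach only later rows make up. A row lasts 1/12 s, in which the tool goes at most 41.7 mm and 7.16 degrees, less where a joint would pass 70% of its speed; a pose out of reach is approached as far as the arm can. A call with a gripper value outside its range is refused whole. The fingers move at their own pace and stop on an object; "newtons" is the grip in N (left out, the last holds). Time passes only in rows, so rows that repeat a pose let the fingers close. It gives the time, the measured TCP pose, the force, the opening and the grip force at its end, in the units of the state.
- robot.observe(): the state, without advancing time (a new reading comes with each control period).
- robot.grab_frame(name): name is "scene" or "top"; returns a dict with "color" (384x512x3 uint8, red, green, blue), "z_map" (384x512 float32, mm along the optical axis (not along the pixel's ray), 0 where there is no reading), "intrinsics" (3x3 intrinsics, pixels), "k1" (the pictures are not rectified: a ray, as slopes to the right and down, at radius r is drawn at 1 + k1 r^2 times it, then the intrinsics apply), "pose" (4x4, takes a point from camera to world coordinates). Camera axes: x right, y down, z forward; pixel columns grow to the right and rows downward; lengths in mm; the calibration is good to about 2 mm. A picture is of the moment at which its call begins.
- robot.sign_off(): hands the job in; it is judged then, once.
The state is a dict: "t": time; "joint_positions": joint angles; "qd": joint speeds; "tau": joint torques, N m; "tcp_pos": TCP position; "tool_rot": TCP orientation; "contact_force": force on the tool from outside, world axes, zero at the start; "ft_torque": the same for the moment, N m; "grip_width": finger opening in mm; "finger_force": force on a finger pad.
Only numpy, scipy, OpenCV 4.12 (cv2) and the standard library are available. Lean on these libraries where they do the work, as an engineer would, in place of code of your own. Each camera call takes 0.05 s, during which the arm holds its last target. There are 200 camera calls.

## Working session

There is one attempt and no reset: what is moved stays moved. The work goes in short steps, Python scripts to look and compute and a tool call to move; the robot and the scene stay as the last step left them, time stands still between calls to the robot, and variables do not carry over. Pictures are saved under pics/ and viewed, at most 10 in all, crops included, and the job is handed in when it is done.

Besides the shell and the picture viewer there is one more tool, called after "Emit:" by a JSON object that holds its "op" and its "data", one argument or row to a line. play_rows: Moves the arm, as the interface text tells. Its arguments: {"type":"object","properties":{"commands":{"type":"array","items":{"type":"array","items":{"type":"number"}}},"newtons":{"type":"number"}},"required":["commands"]}

```bash
mkdir -p pics
cat > h.py <<'E'
import numpy as np, cv2, pickle
from cell import robot
def grab(n):
    f=robot.grab_frame(n); pickle.dump(f,open(n+'.pkl','wb')); return f
def rays(f,uv):
    K=f['intrinsics'];uv=np.atleast_2d(np.array(uv,float))
    d=cv2.undistortPoints(uv[:,None],K,np.array([f['k1'],0,0,0.]))[:,0]
    return np.c_[d,np.ones(len(d))]@f['pose'][:3,:3].T, f['pose'][:3,3]
def onplane(f,uv,z):
    r,o=rays(f,uv); return o+r*((z-o[2])/r[:,2])[:,None]
def cloud(f):
    v,u=np.mgrid[:384,:512]; r,o=rays(f,np.c_[u.ravel(),v.ravel()])
    P=o+r*f['z_map'].reshape(-1,1); return P.reshape(384,512,3)
def proj(f,P):
    P=np.atleast_2d(np.array(P,float)); c=(P-f['pose'][:3,3])@f['pose'][:3,:3]
    s=c[:,:2]/c[:,2:]; s=s*(1+f['k1']*(s**2).sum(1))[:,None]
    K=f['intrinsics']; return np.c_[s[:,0]*K[0,0]+K[0,2],s[:,1]*K[1,1]+K[1,2]]
E
python3 - <<'E'
from h import *
a=grab('scene');b=grab('top')
print(robot.observe())
for f in(a,b): print(f['intrinsics'],f['k1'],f['pose'])
cv2.imwrite('pics/s.png',cv2.resize(a['color'][...,::-1],(800,600)))
cv2.imwrite('pics/t.png',cv2.resize(b['color'][...,::-1],(800,600)))
E
```

```text
{'t': 0.1, 'joint_positions': array([-1.21516390e+00,  2.17685866e-01,  1.61481864e+00, -4.30962042e-06,
        1.31128139e+00, -1.12218654e-01]), 'qd': array([ 7.94435066e-04, -1.29884165e-03, -4.62958214e-03,  8.87490111e-04,
       -9.27163001e-04, -3.82909365e-05]), 'tau': array([-9.99992371e-04, -3.98074329e+01, -3.04967952e+01, -1.86353554e-04,
        4.26187122e-03,  1.51711912e-06]), 'tcp_pos': array([ 281.57871267, -557.06503238,  199.8709937 ]), 'tool_rot': array([-3.05391044e+00, -7.27711831e-01,  4.24462041e-04]), 'contact_force': array([-0.12372532, -0.1398472 , -0.14734711]), 'ft_torque': array([ 0.00788167,  0.05218239, -0.02732657]), 'finger_force': 0.0, 'grip_width': 85.59210667547609}
[[390.95406004   0.         248.24134459]
 [  0.         390.95406004 193.76563438]
 [  0.           0.           1.        ]] -0.036358641939694514 [[-6.57375280e-01 -5.54644381e-01  5.10124840e-01  1.09272938e+02]
 [-7.53493027e-01  4.93050908e-01 -4.34912705e-01  4.88835573e+02]
 [-1.02956276e-02 -6.70276371e-01 -7.42040152e-01  7.80366035e+02]
 [ 0.00000000e+00  0.00000000e+00  0.00000000e+00  1.00000000e+00]]
[[392.94479283   0.         260.3789682 ]
 [  0.         392.94479283 190.0826966 ]
 [  0.           0.           1.        ]] 0.025706168238223435 [[ 2.70844334e-02 -9.81966960e-01  1.87102438e-01  3.97294329e+02]
 [-9.98934568e-01 -3.35834474e-02 -3.16524948e-02  9.94169858e+01]
 [ 3.73652490e-02 -1.86045803e-01 -9.81830330e-01  1.00827308e+03]
 [ 0.00000000e+00  0.00000000e+00  0.00000000e+00  1.00000000e+00]]
```

View pics/s.png

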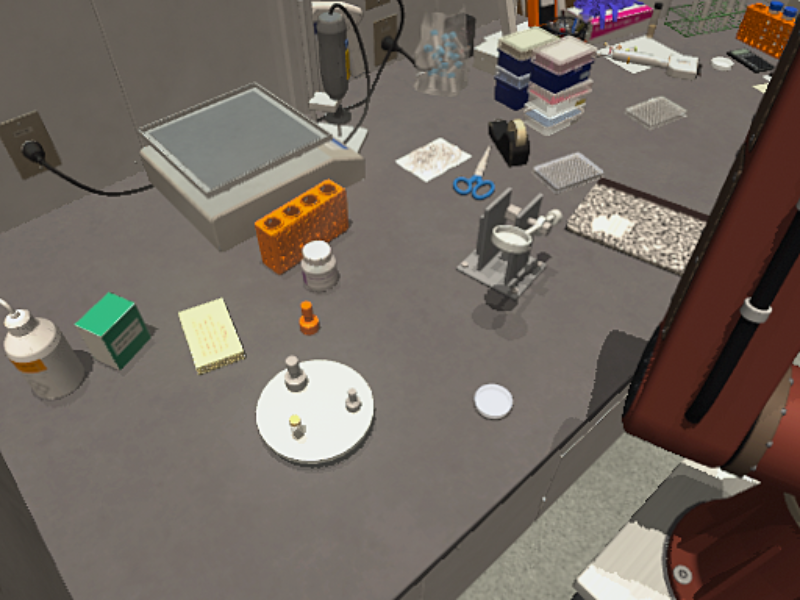

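View pics/t.png

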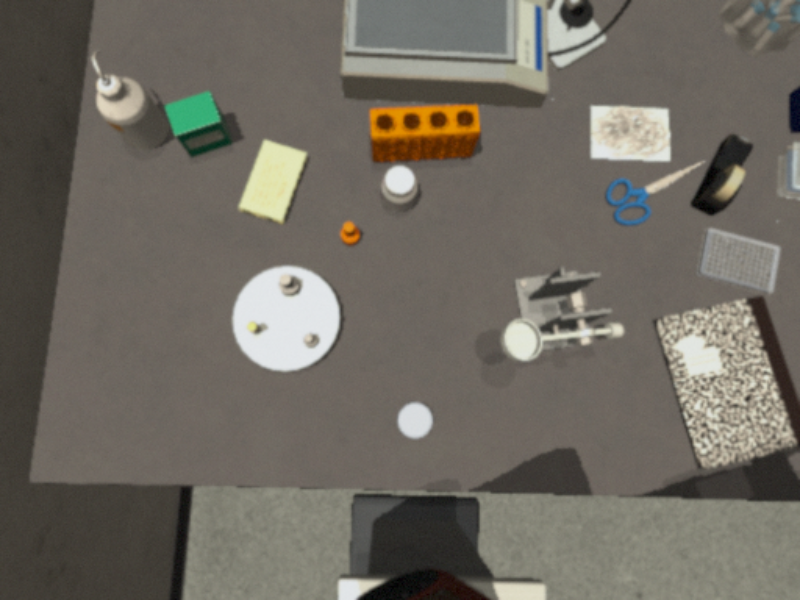

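The scene view shows these candidates in 800x600 pixels:
- Larger grey weight at (293,372).
- Small grey weight at (352,398).
- Yellow-capped vial at (296,425).
- Orange look-alike on the bench at (308,318).

I choose the larger grey one, which is at (289,284) in the top view. The bracket is at (500,240) in the scene view and (560,305) in the top view, with its pan at top (521,340).

Run:
```python
from h import *
a=pickle.load(open('scene.pkl','rb'));b=pickle.load(open('top.pkl','rb'))
ca=cv2.resize(a['color'][215:305,155:250,::-1],(400,380),interpolation=2)
cb=cv2.resize(b['color'][165:245,145:225,::-1],(400,400),interpolation=2)[:380]
cc=cv2.resize(b['color'][165:235,310:405,::-1],(800,590),interpolation=2)
cv2.imwrite('pics/c1.png',np.hstack([ca,cb])); cv2.imwrite('pics/c2.png',cc)
P=cloud(b)
# objects on table via depth
d=onplane(b,[[286*.64,318*.64]],30)[0]; print('table approx',d)
g=b['color'].astype(int)
w=(g.min(2)>150).astype(np.uint8); n,l,s,c=cv2.connectedComponentsWithStats(w)
for i in range(1,n):
    if s[i,4]>60: print(c[i],s[i], onplane(b,[c[i]],30)[0].round(1))
for nm,f in(('top',b),('scene',a)):
    P=cloud(f); 
    for lo,hi in((142,152),(157,167),(60,75),(80,95)):
        m=((P[...,2]>lo)&(P[...,2]<hi)&(P[...,0]<700)&(f['z_map']>0)).astype(np.uint8)
        n,l,s,c=cv2.connectedComponentsWithStats(m)
        for i in range(1,n):
            if s[i,4]>5:
                Q=P[l==i]; print(nm,lo,s[i],Q.mean(0).round(1),Q.min(0).round(0),Q.max(0).round(0))
```

```text
table approx [542.95619368 260.18890325  30.        ]
[274.97718631  24.02281369] [220   0 109  37 526] [1049.2   40.4   30. ]
[336.01033058  21.75826446] [330   0  13  46 484] [1064.4 -128.4   30. ]
[361.64092664  19.4980695 ] [350   0  34  33 518] [1074.6 -199.9   30. ]
[368.27647059  33.78823529] [353  23  35  20 170] [1032.1 -217.6   30. ]
[271.87793953  43.19820829] [220  37 104  13 893] [991.5  47.6  30. ]
[74.40838852 63.97571744] [ 62  48  29  29 453] [904.  565.5  30. ]
[402.90909091  85.29904306] [ 378   68   51   35 1672] [ 884.2 -308.5   30. ]
[174.15224111 114.84698609] [ 153   90   43   51 1294] [775.3 297.7  30. ]
[509.1031746  106.35714286] [507  92   5  29 126] [ 834.7 -592.2   30. ]
[426.91111111 114.92592593] [413 104  35  20 135] [ 802.3 -369.7   30. ]
[255.23843416 114.65480427] [246 106  20  18 281] [784.9  86.9  30. ]
[484.67816092 161.67241379] [454 147  45  39 174] [ 679.  -514.7   30. ]
[182.47608069 203.67723343] [ 149  170   68   68 3470] [542.5 261.6  30. ]
[338.62903226 181.19354839] [333 178  13   8  62] [ 613.8 -132.1   30. ]
[347.28604383 213.26412918
[... 4876 characters left out ...]
49.    95.]
scene 80 [308 139  16  16  52] [ 593.6 -159.1   87.9] [ 588. -202.   80.] [ 601. -134.   95.]
scene 80 [307 140   3   4   9] [ 622.3 -164.4   86.5] [ 618. -167.   81.] [ 627. -162.   92.]
scene 80 [326 161   4   3   8] [ 536.6 -146.8   83. ] [ 533. -151.   81.] [ 541. -145.   86.]
scene 80 [183 227   8   9  56] [592.2 257.4  87.5] [584. 249.  80.] [602. 265.  91.]
scene 80 [469 315   9   8  38] [ 70.2 -25.3  87.3] [ 64. -28.  80.] [ 78. -22.  94.]
scene 80 [454 334  18  34 167] [52.4 43.3 87.6] [31. 28. 80.] [76. 62. 95.]
scene 80 [  0 341  20  43 117] [562.  660.1  87.6] [518. 659.  80.] [618. 661.  95.]
scene 80 [463 369  26  15 126] [16.2 69.1 87.8] [-3. 63. 80.] [33. 79. 95.]
```

View pics/c1.png

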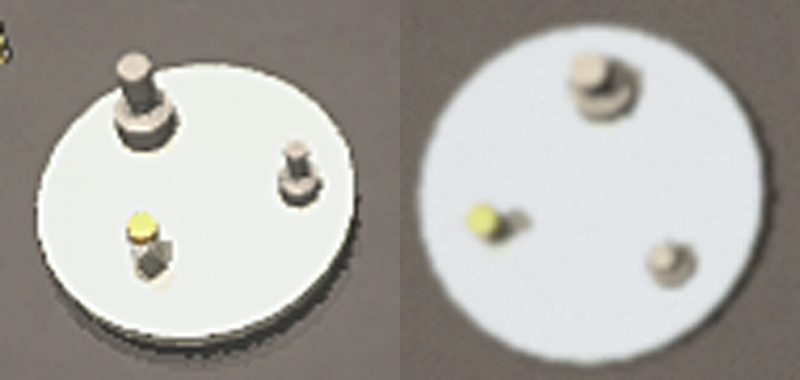

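View pics/c2.png

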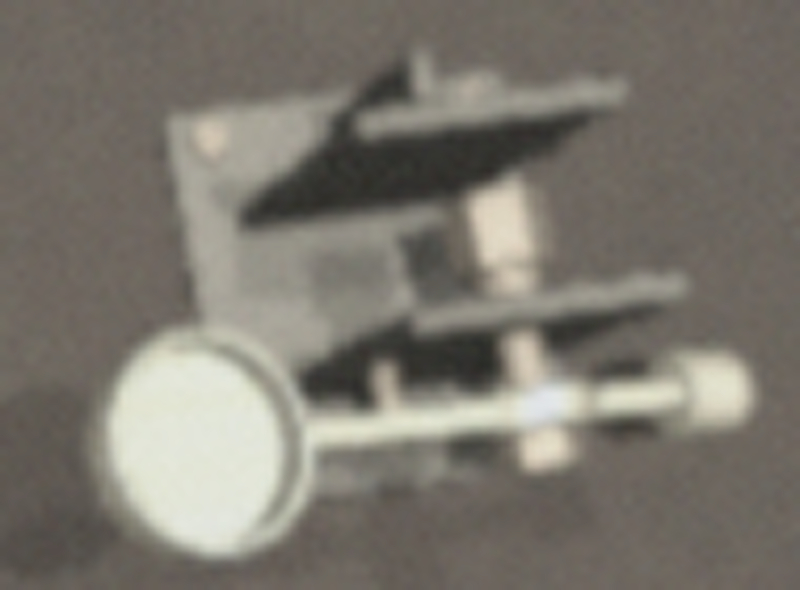

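The crops confirm the choice. The larger grey weight is at crop (135,95), the small one at (298,175) and the yellow-capped vial at (145,240). The bracket crop shows the pan at (200,440), the head between the plates at (500,220) and the arm running right to its counterweight at (715,390).

```bash
cat >> h.py <<'E'
from scipy.spatial.transform import Rotation as R
def go(target,yaw=None,verbose=1):
    """cm in tool axes + turn deg so tool y lies along world angle yaw (deg, mod 180)"""
    s=robot.observe(); M=R.from_rotvec(s['tool_rot']).as_matrix()
    d=M.T@(np.array(target)-s['tcp_pos'])/10
    ya=np.degrees(np.arctan2(M[1,1],M[0,1])); t=0
    if yaw is not None: t=-((yaw-ya+90)%180-90)
    print('tcp',s['tcp_pos'].round(1),'zaxis',M[:,2].round(3),'yaw_y',ya.round(1),'t',round(s['t'],2),'q6',s['joint_positions'][5].round(2)); print('-> cm',d.round(2),'turn',round(t,1))
E
python3 - <<'E'
from h import *
a=pickle.load(open('scene.pkl','rb'));b=pickle.load(open('top.pkl','rb'))
for nm,f in(('top',b),('scene',a)):
    P=cloud(f); z=P[...,2]; X=P[...,0];Y=P[...,1]
    for lo,hi,x0,x1 in((158,167,530,560),(144,152,585,610)):
        Q=P[(z>lo)&(z<hi)&(X>x0)&(X<x1)&(Y<-120)&(Y>-230)]
        c=cv2.minAreaRect(Q[:,:2].astype(np.float32)); vx=cv2.fitLine(Q[:,:2].astype(np.float32),2,0,.01,.01).ravel()
        print(nm,lo,c,np.degrees(np.arctan2(vx[1],vx[0])).round(1))
    m=(z>135)&(z<172)&(Y>-145)&(Y<-60)&(X>455)&(X<532)
    Q=P[m]; print('pan',len(Q),Q.mean(0),np.percentile(Q,[2,98],axis=0).round(0))
    c0=Q.mean(0); F=Q[np.hypot(*(Q-c0)[:,:2].T)<18]
    k=np.linalg.lstsq(np.c_[F[:,:2],np.ones(len(F))],F[:,2],rcond=None)[0]; print('floor plane',k,F.mean(0))
go([593,256.5,150],90)
E
```

```text
top 158 ((543.1920776367188, -179.70486450195312), (8.087408065795898, 74.24142456054688), 9.87531852722168) -79.7
top 144 ((598.1845092773438, -171.51345825195312), (8.362750053405762, 74.6070556640625), 10.107613563537598) -79.6
pan 350 [503.89504179 -98.2115982  166.17723075] [[ 479. -141.  149.]
 [ 525.  -75.  172.]]
floor plane [-8.27994402e-03  1.23953860e-01  1.83524340e+02] [504.24754768 -97.94218436 167.20888675]
scene 158 ((544.1436157226562, -178.63223266601562), (9.083318710327148, 71.1727523803711), 9.977983474731445) -78.0
scene 144 ((598.4263305664062, -170.9349365234375), (8.97334098815918, 74.5674057006836), 9.245354652404785) -79.6
pan 148 [506.12276375 -99.23381673 167.61470751] [[ 475. -141.  152.]
 [ 525.  -68.  172.]]
floor plane [-1.10050528e-02  1.07196468e-01  1.84599732e+02] [ 506.59798218 -101.34806081  168.16044066]
tcp [ 281.6 -557.1  199.9] zaxis [-0.001  0.002 -1.   ] yaw_y -63.2 t 0.1 q6 -0.11
-> cm [ 64.48 -58.56   5.13] turn 26.8
```

Emit:
{"op": "play_rows", "data": {
  "commands": [
    [4, -4, -4, 7, 8],
    [8, -7, -8, 14, 6],
    [64.5, -58.6, -8, 26.8, 6],
    [64.5, -58.6, -8, 26.8, 6],
    [64.5, -58.6, -8, 26.8, 6],
    [64.5, -58.6, -8, 26.8, 6],
    [64.5, -58.6, -8, 26.8, 6],
    [64.5, -58.6, -8, 26.8, 6]
  ]
}}

```text
t: 0.77
tcp_pos: [395.0, -259.9, 259.7]
tool_rot: [-3.141, 0.001, 0.0]
contact_force: [0.6, 1.4, 0.6]
grip_width: 59.8
finger_force: 0.0
```

```bash
python3 -c "
from h import *
go([593,256.5,150],90)"
```

```text
tcp [ 395.  -259.9  259.7] zaxis [-0.  0. -1.] yaw_y -90.0 t 0.77 q6 0.84
-> cm [ 19.77 -51.65  10.99] turn -0.0
```

Emit:
{"op": "play_rows", "data": {
  "commands": [
    [19, -47, 0, 0, 6],
    [19, -47, 0, 0, 6],
    [19, -47, 0, 0, 6],
    [19, -47, 0, 0, 6],
    [19, -47, 0, 0, 6],
    [19, -47, 0, 0, 6],
    [19, -47, 0, 0, 6],
    [19, -47, 0, 0, 6]
  ]
}}

```text
t: 1.43
tcp_pos: [519.9, 49.2, 259.7]
tool_rot: [3.141, 0.001, -0.001]
contact_force: [0.6, -0.5, 0.3]
grip_width: 60.0
finger_force: 0.0
```

Emit:
{"op": "play_rows", "data": {
  "commands": [
    [3, -8, 0, 0, 6],
    [3, -8, 0, 0, 6],
    [3, -8, 0, 0, 6],
    [3, -8, 0, 0, 6]
  ]
}}

```text
t: 1.77
tcp_pos: [549.7, 129.1, 259.1]
tool_rot: [3.141, 0.007, -0.003]
contact_force: [-0.1, -0.0, 0.1]
grip_width: 59.8
finger_force: 0.0
```

```bash
python3 -c "
from h import *
go([593,256.5,150],90)"
```

```text
tcp [549.7 129.1 259.1] zaxis [-0.002 -0.    -1.   ] yaw_y -89.8 t 1.77 q6 1.67
-> cm [  4.41 -12.72  10.9 ] turn 0.2
```

Emit:
{"op": "play_rows", "data": {
  "commands": [
    [4.3, -12.7, 5, 0, 6],
    [4.3, -12.7, 8, 0, 6],
    [4.3, -12.7, 10, 0, 6],
    [4.3, -12.7, 10, 0, 6],
    [4.3, -12.7, 13, 0, 6],
    [4.3, -12.7, 15, 0, 6],
    [4.3, -12.7, 15, 0, 6],
    [4.3, -12.7, 15, 0, 6]
  ]
}}

```text
t: 2.43
tcp_pos: [591.4, 252.1, 108.3]
tool_rot: [3.14, -0.002, -0.007]
contact_force: [0.1, 0.8, 0.9]
grip_width: 60.1
finger_force: 0.0
```

Run:
```python
from h import *
go([592.5,256.7,60],90)
a=grab('scene');b=grab('top')
for f in(a,b):
    P=cloud(f); m=(abs(P[...,0]-592)<25)&(abs(P[...,1]-257)<14)&(P[...,2]>78)&(P[...,2]<95); Q=P[m]; print(len(Q),Q.mean(0) if len(Q) else '')
# pan ellipse, top
for f in(a,b):
  g=f['color'].astype(int); uv=proj(f,[500,-82,167])[0].astype(int); print(uv)
  m=(g.min(2)>(165)).astype(np.uint8)
  n,l,s,c=cv2.connectedComponentsWithStats(m); i=l[uv[1],uv[0]]; print(i,s[i],c[i],onplane(f,[c[i]],165)[0] if i else g[uv[1],uv[0]])
```

```text
tcp [591.4 252.1 108.3] zaxis [-0.004 -0.002 -1.   ] yaw_y -90.1 t 2.43 q6 1.87
-> cm [ 0.13 -0.47  4.82] turn -0.1
64 [591.43751136 257.91983844  86.88104832]
1 [601.0903957  262.72073223  84.08554825]
[325 156]
45 [315 134  45  27 425] [334.32705882 148.06588235] [ 506.73542587 -120.23293329  165.        ]
[330 218]
54 [ 322  177   77   54 1165] [346.38025751 208.99656652] [ 522.4351309  -116.52001537  165.        ]
```

Emit:
{"op": "play_rows", "data": {
  "commands": [
    [0, -0.1, 2.5, 0, 6],
    [0, -0.1, 4.8, 0, 6],
    [0, -0.1, 4.8, 0, 6],
    [0, -0.1, 4.8, 0, 6]
  ]
}}

```text
t: 2.87
tcp_pos: [593.1, 254.4, 63.1]
tool_rot: [3.142, -0.001, 0.0]
contact_force: [0.3, 0.7, -0.5]
grip_width: 59.8
finger_force: 0.0
```

Emit:
{"op": "play_rows", "data": {
  "commands": [
    [0, 0, 0, 0, 1.2],
    [0, 0, 0, 0, 1.2],
    [0, 0, 0, 0, 1.2],
    [0, 0, 0, 0, 1.2],
    [0, 0, 0, 0, 1.2],
    [0, 0, 0, 0, 1.2]
  ],
  "newtons": 40
}}

```text
t: 3.37
tcp_pos: [593.2, 255.1, 62.6]
tool_rot: [-3.141, -0.0, -0.001]
contact_force: [-0.1, -0.2, -0.5]
grip_width: 12.4
finger_force: 0.0
```

Run:
```python
from h import *
a=grab('scene');b=grab('top')
print(robot.observe())
u=proj(a,[592,256,70])[0].astype(int);print(u)
ca=a['color'][u[1]-60:u[1]+45,u[0]-60:u[0]+60,::-1]
cv2.imwrite('pics/g.png',cv2.resize(ca,(685,600),interpolation=2))
```

```text
{'t': 3.4667, 'joint_positions': array([2.97521564e-01, 4.02145481e-01, 1.65679408e+00, 2.19078826e-06,
       1.08267189e+00, 1.86817276e+00]), 'qd': array([-0.00098396,  0.00265732,  0.00333694, -0.0014641 , -0.0009941 ,
       -0.00100892]), 'tau': array([-6.89749431e-03, -4.39409995e+01, -2.70544159e+01, -3.08216413e-04,
       -2.74832411e-03, -2.30698328e-05]), 'tcp_pos': array([592.93876474, 255.02588393,  62.15879413]), 'tool_rot': array([ 3.14158898e+00,  2.26355590e-04, -2.91327005e-05]), 'contact_force': array([-0.23199201,  0.53679344, -0.85138725]), 'ft_torque': array([ 0.02522061,  0.07684653, -0.01050082]), 'finger_force': 0.0, 'grip_width': 12.062402585547986}
[188 235]
```

View pics/g.png

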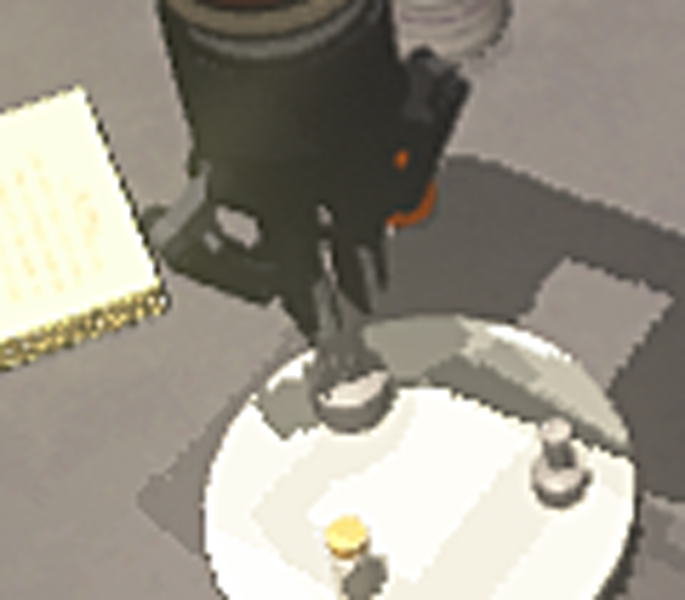

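Run:
```python
from h import *
a=pickle.load(open('scene.pkl','rb'))
P=cloud(a)
m=(abs(P[...,2]-50)<3)&(np.hypot(P[...,0]-592,P[...,1]-257)<35); Q=P[m]; v,u=np.nonzero(m)
print(len(Q),Q.mean(0),Q.min(0),Q.max(0),u.mean(),v.mean())
m=(P[...,2]>32)&(P[...,2]<95)&(np.hypot(P[...,0]-592,P[...,1]-257)<40); 
for z in range(30,95,8):
    q=P[m&(abs(P[...,2]-z)<4)]
    if len(q): print(z,len(q),q.min(0).round(0),q.max(0).round(0))
print(P[m&(P[...,2]>60)][:0])
```

```text
71 [589.1844372  260.35297584  51.0674023 ] [578.15534976 241.25981372  47.07901867] [605.83567252 272.608714    52.99963497] 188.35211267605635 242.28169014084506
30 116 [553. 218.  32.] [626. 296.  34.]
38 38 [564. 226.  34.] [603. 291.  41.]
46 37 [577. 241.  42.] [603. 273.  50.]
54 79 [579. 242.  50.] [606. 271.  57.]
62 9 [587. 252.  58.] [593. 263.  65.]
70 16 [585. 251.  66.] [596. 265.  73.]
78 17 [585. 249.  74.] [598. 265.  82.]
86 29 [584. 249.  82.] [600. 265.  90.]
94 3 [587. 251.  90.] [595. 267.  95.]
[]
```

Emit:
{"op": "play_rows", "data": {
  "commands": [
    [0, 0, 0, 0, 0],
    [0, 0, 0, 0, 0],
    [0, 0, 0, 0, 0],
    [0, 0, 0, 0, 0]
  ],
  "newtons": 40
}}

```text
t: 3.8
tcp_pos: [592.9, 255.0, 62.0]
tool_rot: [3.142, 0.0, -0.0]
contact_force: [0.5, -0.5, -0.4]
grip_width: -0.3
finger_force: 0.0
```

Emit:
{"op": "play_rows", "data": {
  "commands": [
    [0, 0, 0, 0, 6],
    [0, 0, 0, 0, 6],
    [0, 0, 0, 0, 6],
    [0, 0, 0, 0, 6]
  ]
}}

```text
t: 4.13
tcp_pos: [593.0, 255.0, 62.1]
tool_rot: [3.142, 0.0, -0.0]
contact_force: [0.2, 0.2, 0.1]
grip_width: 48.5
finger_force: 0.0
```

Run:
```python
from h import *
a=grab('scene');P=cloud(a)
for z in range(46,110,6):
    m=(abs(P[...,2]-z)<3)&(np.hypot(P[...,0]-592,P[...,1]-257)<50); q=P[m]
    if len(q):
        print(z,len(q),[ (p[0].round(),p[1].round()) for p in q[:: max(1,len(q)//8)]])
u=proj(a,[592,256,70])[0].astype(int)
ca=a['color'][u[1]-45:u[1]+30,u[0]-50:u[0]+50,::-1]
cv2.imwrite('pics/g2.png',cv2.resize(ca,(800,600),interpolation=2)); print(u)
```

```text
46 19 [(np.float64(601.0), np.float64(270.0)), (np.float64(593.0), np.float64(273.0)), (np.float64(579.0), np.float64(253.0)), (np.float64(588.0), np.float64(271.0)), (np.float64(581.0), np.float64(262.0)), (np.float64(579.0), np.float64(258.0)), (np.float64(588.0), np.float64(272.0)), (np.float64(583.0), np.float64(269.0)), (np.float64(581.0), np.float64(265.0)), (np.float64(578.0), np.float64(262.0))]
52 84 [(np.float64(596.0), np.float64(245.0)), (np.float64(605.0), np.float64(266.0)), (np.float64(598.0), np.float64(265.0)), (np.float64(588.0), np.float64(256.0)), (np.float64(592.0), np.float64(264.0)), (np.float64(596.0), np.float64(271.0)), (np.float64(581.0), np.float64(254.0)), (np.float64(582.0), np.float64(258.0)), (np.float64(579.0), np.float64(260.0))]
58 11 [(np.float64(590.0), np.float64(251.0)), (np.float64(591.0), np.float64(249.0)), (np.float64(590.0), np.float64(252.0)), (np.float64(596.0), np.float64(264.0)), (np.float64(593.0), np.float64(263.0)), (np.float64(587.0), np.float64(259.0)), (np.float64(586.0), np.float64(257.0)), (np.float64(587.0), np.float64(254.0)),
[... 2846 characters left out ...]
), (np.float64(588.0), np.float64(230.0)), (np.float64(583.0), np.float64(223.0)), (np.float64(585.0), np.float64(230.0)), (np.float64(581.0), np.float64(227.0)), (np.float64(582.0), np.float64(230.0)), (np.float64(581.0), np.float64(280.0)), (np.float64(585.0), np.float64(286.0)), (np.float64(583.0), np.float64(282.0))]
106 27 [(np.float64(602.0), np.float64(230.0)), (np.float64(594.0), np.float64(231.0)), (np.float64(586.0), np.float64(231.0)), (np.float64(582.0), np.float64(228.0)), (np.float64(593.0), np.float64(292.0)), (np.float64(586.0), np.float64(289.0)), (np.float64(582.0), np.float64(282.0)), (np.float64(586.0), np.float64(289.0)), (np.float64(582.0), np.float64(284.0))]
[188 235]
```

View pics/g2.png

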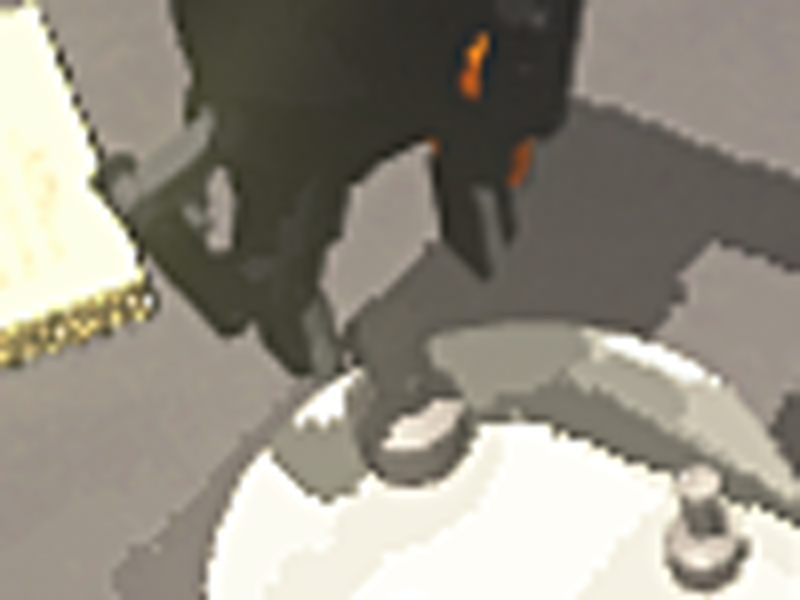

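The picture shows the weight upright, handle at (395,340), with the finger tips at (310,365) and (490,275). The tips are above the handle, at about z 94 in the depth map, so the tool stands higher than the reported pose says. I'll lower it in steps and check.

Emit:
{"op": "play_rows", "data": {
  "commands": [
    [0, 0, 1, 0, 6],
    [0, 0, 2, 0, 6],
    [0, 0, 2, 0, 6],
    [0, 0, 2, 0, 6],
    [0, 0, 2, 0, 6]
  ]
}}

```text
t: 4.6
tcp_pos: [592.5, 254.9, 41.4]
tool_rot: [3.141, 0.0, -0.002]
contact_force: [0.2, -1.6, 0.8]
grip_width: 59.7
finger_force: 0.0
```

Run:
```python
from h import *
for n in('scene','top'):
  f=grab(n);P=cloud(f)
  for nm,c in(('R',226),('L',285)):
    m=(abs(P[...,0]-592)<20)&(abs(P[...,1]-c)<14)&(P[...,2]>45)&(P[...,2]<150)
    q=P[m]; print(n,nm,len(q),np.sort(q[:,2])[:8].round(0), q[q[:,2]<q[:,2].min()+15].mean(0).round(0) if len(q) else '')
print(robot.observe()['tcp_pos'],robot.observe()['contact_force'])
```

```text
scene R 142 [81. 82. 82. 82. 82. 82. 83. 84.] [589. 222.  88.]
scene L 240 [47. 47. 48. 52. 52. 53. 53. 81.] [594. 272.  50.]
top R 1 [128.] [595. 212. 128.]
top L 0 [] 
[593.23631872 255.07935071  42.26410757] [ 0.52746189 -0.27691031  0.10683659]
```

Emit:
{"op": "play_rows", "data": {
  "commands": [
    [0, -0.1, 1, 0, 6],
    [0, -0.1, 1, 0, 6],
    [0, -0.1, 1, 0, 1],
    [0, -0.1, 1, 0, 1],
    [0, -0.1, 1, 0, 1],
    [0, -0.1, 1, 0, 1],
    [0, -0.1, 1, 0, 1],
    [0, -0.1, 1, 0, 1]
  ],
  "newtons": 40
}}

```text
t: 5.37
tcp_pos: [593.1, 256.0, 32.3]
tool_rot: [-3.141, -0.0, -0.001]
contact_force: [0.6, 0.3, 0.4]
grip_width: 16.3
finger_force: 39.0
```

Run:
```python
from h import *
f=grab('scene');P=cloud(f)
for z in range(46,120,5):
    q=P[(abs(P[...,2]-z)<2.5)&(abs(P[...,0]-592)<25)&(abs(P[...,1]-257)<40)]
    if len(q): print(z,len(q),q.min(0).round(0),q.max(0).round(0))
```

```text
46 12 [579. 248.  44.] [591. 272.  47.]
51 59 [577. 242.  49.] [598. 272.  53.]
56 17 [579. 245.  54.] [596. 263.  57.]
61 5 [587. 252.  59.] [590. 260.  61.]
66 14 [582. 241.  64.] [591. 271.  68.]
71 17 [581. 236.  69.] [588. 275.  73.]
76 26 [581. 236.  74.] [599. 277.  78.]
81 29 [580. 235.  79.] [597. 278.  83.]
86 34 [580. 234.  84.] [602. 278.  88.]
91 46 [581. 235.  89.] [602. 278.  93.]
96 17 [580. 241.  94.] [604. 275.  98.]
101 25 [580. 241.  99.] [603. 278. 103.]
106 19 [579. 226. 104.] [599. 282. 108.]
111 54 [578. 218. 109.] [600. 296. 113.]
116 56 [579. 218. 114.] [605. 293. 118.]
```

Emit:
{"op": "play_rows", "data": {
  "commands": [
    [0, 0, -0.5, 0, 1],
    [0, 0, -1, 0, 1],
    [0, 0, -2, 0, 1],
    [0, 0, -5, 0, 1],
    [0, 0, -8, 0, 1],
    [0, 0, -11, 0, 1],
    [0, 0, -14, 0, 1],
    [0, 0, -17, 0, 1]
  ]
}}

```text
t: 6.08
tcp_pos: [592.9, 256.0, 204.6]
tool_rot: [-3.141, -0.0, -0.001]
contact_force: [1.0, 0.4, -1.0]
grip_width: 16.6
finger_force: 39.2
```

Run:
```python
from h import *
f=grab('scene');P=cloud(f);b=pickle.load(open('top.pkl','rb'))
o=robot.observe();t=o['tcp_pos'];print(t,o['grip_width'],o['finger_force'])
for z in range(int(t[2])-50,int(t[2])+90,6):
    q=P[(abs(P[...,2]-z)<3)&(abs(P[...,0]-t[0])<25)&(abs(P[...,1]-t[1])<40)]
    if len(q): print(z,len(q),q.min(0).round(0),q.max(0).round(0))
u=proj(f,t)[0].astype(int)
c1=cv2.resize(f['color'][u[1]-60:u[1]+40,u[0]-50:u[0]+50,::-1],(400,400),interpolation=2)
b=grab('top'); u=proj(f,[505,-90,165])[0].astype(int)
c2=cv2.resize(f['color'][u[1]-35:u[1]+35,u[0]-35:u[0]+35,::-1],(400,400),interpolation=2)
print(u)
cv2.imwrite('pics/l.png',np.hstack([c1,c2]))
```

```text
[597.10401785 257.38140088 213.12512002] 16.44202321469889 39.20842681807699
205 23 [578. 244. 202.] [600. 272. 208.]
211 34 [577. 243. 208.] [599. 272. 214.]
217 32 [577. 245. 214.] [598. 272. 220.]
223 94 [577. 241. 220.] [604. 272. 226.]
229 22 [583. 246. 226.] [591. 267. 232.]
235 10 [584. 247. 234.] [589. 271. 237.]
241 30 [580. 237. 239.] [591. 271. 244.]
247 52 [580. 233. 244.] [600. 278. 250.]
253 51 [579. 235. 250.] [599. 278. 256.]
259 84 [580. 234. 256.] [600. 278. 262.]
265 54 [579. 234. 262.] [602. 278. 268.]
271 51 [580. 236. 268.] [603. 278. 274.]
277 33 [578. 226. 275.] [598. 281. 280.]
283 79 [578. 219. 280.] [602. 295. 286.]
289 138 [578. 218. 286.] [604. 296. 292.]
295 84 [578. 217. 292.] [605. 297. 298.]
301 65 [574. 218. 298.] [606. 297. 304.]
[326 154]
```

View pics/l.png

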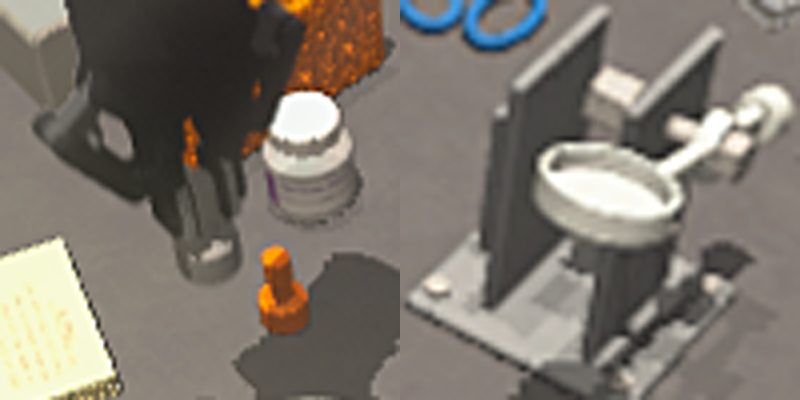

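The left crop shows the weight hanging in the gripper at (210,250), clear of the orange look-alike at (283,290). The right crop shows the pan at (610,190), raised, and the head between the plates at (612,85).

Run:
```python
from h import *
for i in range(4):
    o=robot.observe(); print(o['t'],o['tcp_pos'],o['joint_positions'].round(4),o['contact_force'].round(2))
    f=robot.grab_frame('scene')
f=grab('scene');P=cloud(f);b=grab('top')
q=P[(P[...,2]>180)&(P[...,2]<250)&(abs(P[...,0]-592)<25)&(abs(P[...,1]-257)<20)];print(np.sort(q[:,2])[:10])
# pan rim/floor from both views: points within 45mm of expected, hi z
for f in(pickle.load(open('scene.pkl','rb')),b):
    P=cloud(f); g=f['color'].astype(int)
    m=(np.hypot(P[...,0]-500,P[...,1]+84)<45)&(P[...,2]>150)&(P[...,2]<195)
    Q=P[m]; x,y=Q[:,0],Q[:,1]
    ex=np.array([np.cos(.168),np.sin(.168)]); ey=np.array([-ex[1],ex[0]])
    bx=(Q[:,:2]-[569,-175.6])@ex; by=(Q[:,:2]-[569,-175.6])@ey
    print(len(Q),'bx',np.percentile(bx,[1,99]).round(1),'by',np.percentile(by,[1,99]).round(1))
    c=(abs(bx+51)<14)
    for k in range(60,145,6):
        s=c&(abs(by-k)<3); 
        if s.any(): print(k,np.median(Q[s,2]).round(1),end='; ')
    print()
```

```text
6.1833 [597.66977143 257.51740828 211.30871106] [0.299  0.2524 1.5514 0.     1.3227 1.8697] [ 0.13  1.24 -0.44]
6.2333 [595.83583539 256.92347013 207.66455084] [0.299  0.2549 1.5552 0.     1.3218 1.8697] [ 0.31  0.06 -0.69]
6.2833 [593.85126764 256.29392559 204.28292022] [0.299  0.2573 1.5587 0.     1.3219 1.8697] [ 0.53 -1.66 -1.43]
6.3333 [592.46279635 255.84255275 201.87166977] [ 0.299   0.2591  1.5611 -0.      1.3219  1.8697] [-0.02  0.25 -0.87]
[199.18759909 199.80558427 199.81830881 199.87433493 200.41907961
 200.93000886 201.13890466 201.40612943 201.40859133 201.47555802]
364 bx [-80.  -25.2] by [ 71.9 127.8]
72 171.0; 78 165.9; 84 166.7; 90 168.5; 96 169.8; 102 172.0; 114 160.3; 120 184.6; 126 183.2; 132 182.0; 
588 bx [-79.2 -25.2] by [ 61.  128.2]
60 154.3; 66 156.1; 72 172.8; 78 165.6; 84 165.0; 90 167.3; 96 169.1; 102 170.5; 108 172.0; 114 174.2; 120 177.2; 126 183.5;
```

Emit:
{"op": "play_rows", "data": {
  "commands": [
    [-0.6, 2, -0.6, 0, 1],
    [-1.5, 5.5, -1.2, 0, 1],
    [-2.4, 9, -2, 0, 1],
    [-3.4, 12.5, -2, -2, 1],
    [-4.3, 16, -2, -4, 1],
    [-5.3, 19.5, -2, -6, 1],
    [-6.2, 23, -2, -8, 1],
    [-7, 26, -2, -9.6, 1]
  ]
}}

```text
t: 7.15
tcp_pos: [521.1, -5.9, 220.3]
tool_rot: [-3.13, -0.265, 0.005]
contact_force: [1.1, -0.3, -1.5]
grip_width: 16.4
finger_force: 39.3
```

```bash
python3 -c "
from h import *
go([502,-81.5,210],99.6)"
```

```text
tcp [521.1  -5.9 220.3] zaxis [-0.003 -0.    -1.   ] yaw_y -80.3 t 7.15 q6 1.26
-> cm [-3.15  7.13  1.04] turn 0.1
```

Emit:
{"op": "play_rows", "data": {
  "commands": [
    [-1, 2.4, 0, 0, 1],
    [-2, 4.6, 0.3, 0, 1],
    [-2.7, 6, 0.6, 0, 1],
    [-3, 6.8, 0.8, 0, 1],
    [-3.1, 7.1, 1, 0, 1],
    [-3.1, 7.1, 1, 0, 1],
    [-3.1, 7.1, 1, 0, 1]
  ]
}}

```text
t: 7.73
tcp_pos: [504.1, -78.4, 211.4]
tool_rot: [-3.129, -0.264, 0.002]
contact_force: [0.4, -0.1, -1.6]
grip_width: 16.6
finger_force: 39.3
```

Run:
```python
from h import *
go([502,-81.5,180],99.6)
f=grab('scene');b=grab('top');P=cloud(f)
q=P[(P[...,2]>205)&(P[...,2]<232)&(np.hypot(P[...,0]-502,P[...,1]+82)<30)];print(len(q),q.min(0),q.max(0))
u=proj(f,[505,-85,190])[0].astype(int)
c1=cv2.resize(f['color'][u[1]-35:u[1]+35,u[0]-35:u[0]+35,::-1],(400,400),interpolation=2)
u=proj(b,[505,-95,190])[0].astype(int)
c2=cv2.resize(b['color'][u[1]-40:u[1]+40,u[0]-40:u[0]+40,::-1],(400,400),interpolation=2)
cv2.imwrite('pics/p.png',np.hstack([c1,c2]))
```

```text
tcp [504.1 -78.4 211.4] zaxis [-0.001  0.001 -1.   ] yaw_y -80.4 t 7.73 q6 1.11
-> cm [-0.26  0.28  3.14] turn 0.0
137 [488.05518359 -92.71711565 210.69734881] [519.08904145 -61.39001395 231.98758521]
```

View pics/p.png

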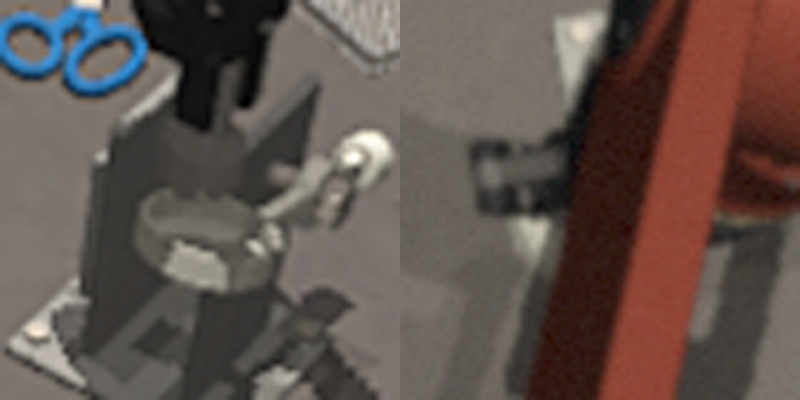

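The pictures show the weight hanging just above the pan, foot at (205,150) in the left crop and pan at (210,235). The alignment looks right, so I'll lower it.

Emit:
{"op": "play_rows", "data": {
  "commands": [
    [-0.1, 0.1, 1, 0, 1],
    [-0.1, 0.1, 1.8, 0, 1],
    [-0.1, 0.1, 2.3, 0, 1],
    [-0.1, 0.1, 2.7, 0, 1],
    [-0.1, 0.1, 2.8, 0, 1],
    [-0.1, 0.1, 2.8, 0, 1]
  ]
}}

```text
t: 8.33
tcp_pos: [502.9, -80.1, 183.3]
tool_rot: [-3.13, -0.263, 0.002]
contact_force: [0.2, -1.2, -1.4]
grip_width: 16.7
finger_force: 39.3
```

Run:
```python
from h import *
go([502,-81.5,179],99.6);print(robot.observe()['contact_force'])
```

```text
tcp [502.9 -80.1 183.3] zaxis [-0.001  0.001 -1.   ] yaw_y -80.4 t 8.33 q6 1.11
-> cm [-0.12  0.12  0.43] turn 0.0
[ 0.16480329 -1.19410618 -1.36357257]
```

Emit:
{"op": "play_rows", "data": {
  "commands": [
    [-0.05, 0.1, 0.2, 0, 1],
    [-0.05, 0.1, 0.3, 0, 1],
    [-0.05, 0.1, 0.3, 0, 1],
    [-0.05, 0.1, 0.3, 0, 1]
  ]
}}

```text
t: 8.67
tcp_pos: [503.2, -81.5, 181.2]
tool_rot: [3.131, 0.263, 0.0]
contact_force: [-0.4, -0.2, -1.6]
grip_width: 16.4
finger_force: 39.3
```

Emit:
{"op": "play_rows", "data": {
  "commands": [
    [0, 0, 0.1, 0, 1],
    [0, 0, 0.15, 0, 1],
    [0, 0, 0.15, 0, 1]
  ]
}}

```text
t: 8.92
tcp_pos: [503.1, -81.4, 179.5]
tool_rot: [-3.131, -0.263, 0.0]
contact_force: [0.6, 0.0, -0.6]
grip_width: 16.4
finger_force: 39.3
```

Emit:
{"op": "play_rows", "data": {
  "commands": [
    [0, 0, 0.1, 0, 1],
    [0, 0, 0.15, 0, 1],
    [0, 0, 0.15, 0, 1]
  ]
}}

```text
t: 9.17
tcp_pos: [503.0, -81.4, 177.9]
tool_rot: [-3.13, -0.263, 0.001]
contact_force: [0.5, -0.1, -1.6]
grip_width: 16.4
finger_force: 39.3
```

Emit:
{"op": "play_rows", "data": {
  "commands": [
    [0, 0, 0.1, 0, 1],
    [0, 0, 0.1, 0, 1],
    [0, 0, 0.1, 0, 1]
  ]
}}

```text
t: 9.42
tcp_pos: [503.2, -81.4, 177.2]
tool_rot: [-3.131, -0.263, -0.0]
contact_force: [0.0, -0.1, -0.6]
grip_width: 16.5
finger_force: 39.4
```

Emit:
{"op": "play_rows", "data": {
  "commands": [
    [0, 0, 0.1, 0, 1],
    [0, 0, 0.2, 0, 1],
    [0, 0, 0.2, 0, 1],
    [0, 0, 0.2, 0, 1]
  ]
}}

```text
t: 9.75
tcp_pos: [503.3, -81.4, 175.3]
tool_rot: [3.13, 0.263, 0.001]
contact_force: [0.1, 0.6, 0.9]
grip_width: 16.6
finger_force: 39.6
```

Run:
```python
from h import *
for i in range(4):
    o=robot.observe(); print(o['tcp_pos'].round(1),o['contact_force'].round(2),o['ft_torque'].round(3)); f=grab('scene')
P=cloud(f)
m=(np.hypot(P[...,0]-503,P[...,1]+82)<45)&(P[...,2]>150)&(P[...,2]<215)
Q=P[m]; ex=np.array([.986,.167]); ey=np.array([-.167,.986])
bx=(Q[:,:2]-[569,-175.6])@ex; by=(Q[:,:2]-[569,-175.6])@ey
for k in range(66,140,6):
    s=abs(by-k)<3; print(k,[(int(x),int(z)) for x,z in zip(bx[s],Q[s,2])][::max(1,s.sum()//9)])
```

```text
[503.3 -81.4 175.3] [0.05 0.58 0.85] [0.197 0.037 0.047]
[503.3 -81.4 175.2] [0.43 0.64 0.31] [0.185 0.019 0.032]
[503.2 -81.4 175.1] [0.58 0.37 0.18] [ 0.079 -0.045  0.011]
[503.2 -81.4 175. ] [0.36 0.49 0.12] [ 0.148 -0.011 -0.018]
66 []
72 [(-54, 175), (-52, 170), (-54, 170), (-57, 173), (-53, 168), (-62, 173), (-53, 164), (-59, 169), (-61, 170), (-66, 173), (-54, 163)]
78 [(-56, 171), (-61, 174), (-64, 174), (-59, 167), (-65, 172), (-69, 173), (-57, 163), (-63, 167), (-58, 163), (-65, 167), (-63, 163), (-67, 165)]
84 [(-70, 174), (-72, 175), (-56, 164), (-61, 166), (-71, 172), (-74, 176), (-61, 166), (-62, 165), (-73, 173), (-66, 166), (-68, 165), (-69, 164)]
90 [(-60, 214), (-59, 212), (-60, 211), (-53, 195), (-56, 193), (-57, 192), (-59, 165), (-77, 178), (-61, 167), (-64, 169), (-65, 167), (-78, 177), (-67, 167), (-69, 168)]
96 [(-55, 214), (-55, 210), (-56, 208), (-61, 212), (-25, 179), (-26, 176), (-24, 173), (-61, 193), (-25, 168), (-62, 168), (-66, 169), (-79, 172)]
102 [(-56, 213), (-55, 196), (-57, 197), (-59, 196), (-24, 170), (-64, 193), (-64, 184), (-77, 182), (-79, 179), (-80, 172)]
108 [(-34, 192), (-26, 183), (-51, 195), (-59, 196), (-63, 194), (-64, 188), (-62, 181), (-77, 182), (-79, 175)]
114 [(-41, 206), (-36, 193), (-43, 195), (-47, 193), (-53, 194), (-57, 193), (-59, 188), (-59, 182), (-75, 181), (-74, 176), (-77, 172)]
120 [(-49, 214), (-58, 208), (-45, 192), (-50, 192), (-51, 190), (-50, 186), (-58, 184), (-66, 182), (-71, 177), (-49, 156)]
126 [(-47, 214), (-36, 179), (-35, 175), (-54, 186), (-53, 184), (-54, 183), (-50, 176), (-50, 175), (-56, 175), (-66, 177)]
132 [(-53, 183), (-45, 175), (-54, 179)]
138 []
```

Emit:
{"op": "play_rows", "data": {
  "commands": [
    [0, 0, 0, 0, 2],
    [0, 0, 0, 0, 2.5],
    [0, 0, 0, 0, 4],
    [0, 0, 0, 0, 5],
    [0, 0, 0, 0, 5],
    [0, 0, -0.5, 0, 5],
    [0, 0, -1.5, 0, 5],
    [0, 0, -3, 0, 5]
  ]
}}

```text
t: 10.62
tcp_pos: [502.1, -81.1, 204.7]
tool_rot: [-3.129, -0.263, 0.004]
contact_force: [0.8, -0.1, -0.7]
grip_width: 50.0
finger_force: 0.0
```

Emit:
{"op": "play_rows", "data": {
  "commands": [
    [0, 0, -2, 0, 6],
    [0, 0, -4, 0, 6],
    [0, 0, -5, 0, 7],
    [0, 0, -5, 0, 7]
  ]
}}

```text
t: 10.95
tcp_pos: [505.4, -82.1, 259.4]
tool_rot: [3.128, 0.263, 0.011]
contact_force: [0.7, -0.2, -0.3]
grip_width: 70.5
finger_force: 0.0
```

Run:
```python
from h import *
f=grab('scene');P=cloud(f)
m=(np.hypot(P[...,0]-503,P[...,1]+82)<45)&(P[...,2]>150)&(P[...,2]<245)
Q=P[m]; ex=np.array([.986,.167]); ey=np.array([-.167,.986])
bx=(Q[:,:2]-[569,-175.6])@ex; by=(Q[:,:2]-[569,-175.6])@ey
for lo,hi in((182,200),(214,222),(222,235)):
    s=(Q[:,2]>lo)&(Q[:,2]<hi); print(lo,s.sum(),bx[s].min() if s.any() else'',bx[s].max() if s.any() else'',by[s].min() if s.any() else'',by[s].max() if s.any() else'')
# head target: tool along bracket y
print(569-2*.986,-175.6-2*.167); go([567,-176,230],99.6)
u=proj(f,[505,-85,190])[0].astype(int)
cv2.imwrite('pics/r.png',cv2.resize(f['color'][u[1]-45:u[1]+35,u[0]-40:u[0]+40,::-1],(600,600),interpolation=2))
```

```text
182 160 -77.31446852340672 -29.65694877875401 87.30544191834258 128.4715319647808
214 23 -57.879122434055134 -39.628134261981735 91.85285013904473 102.35761685260985
222 38 -57.634694742467644 -40.98268891384727 84.14479453449334 102.43915276301813
567.028 -175.934
tcp [504.3 -81.8 257.2] zaxis [ 0.004 -0.001 -1.   ] yaw_y -80.4 t 11.0 q6 1.1
-> cm [ 4.6  10.33  2.76] turn 0.0
```

View pics/r.png

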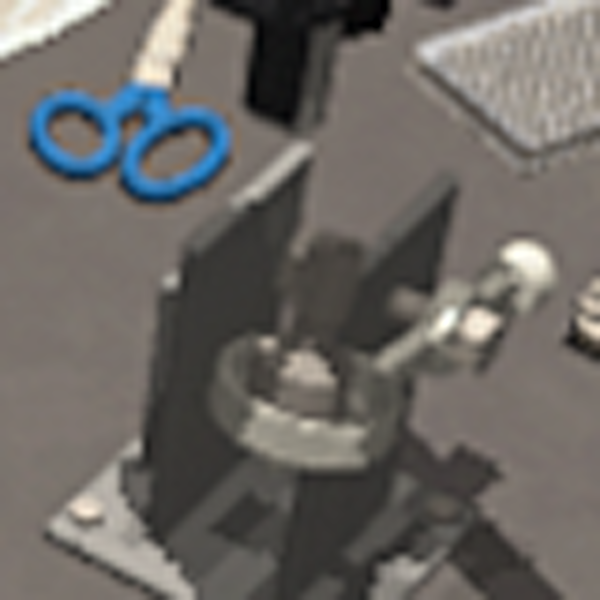

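The weight stands in the pan at (305,375), tilted along with it, and the gripper is clear above. Next I'll move to above the bolt head.

Emit:
{"op": "play_rows", "data": {
  "commands": [
    [1.2, 2.5, 0, 0, 7],
    [2.5, 5.5, 0, 0, 7],
    [3.8, 8.2, 0, 0, 7],
    [4.6, 9.7, 0.5, 0, 7],
    [4.9, 10.3, 1.5, 0, 7],
    [4.9, 10.3, 3, 0, 7],
    [4.9, 10.3, 4, 0, 7],
    [4.9, 10.3, 4, 0, 7]
  ]
}}

```text
t: 11.67
tcp_pos: [565.4, -173.0, 210.0]
tool_rot: [-3.126, -0.263, 0.012]
contact_force: [0.7, 0.2, -0.2]
grip_width: 69.9
finger_force: 0.0
```

Emit:
{"op": "play_rows", "data": {
  "commands": [
    [0, 0, 0, 0, 7],
    [0, 0, 0, 0, 7],
    [0, 0, 0, 0, 7]
  ]
}}

```text
t: 11.92
tcp_pos: [569.0, -174.5, 216.1]
tool_rot: [3.13, 0.264, 0.002]
contact_force: [0.3, -0.6, -0.5]
grip_width: 69.9
finger_force: 0.0
```

Run:
```python
from h import *
go([570,-175.4,160],99.6)
f=grab('scene');b=grab('top')
ex=np.array([.986,.167]); ey=np.array([-.167,.986])
for f in(f,b):
    P=cloud(f); B=np.stack([(P[...,:2]-[569,-175.6])@ex,(P[...,:2]-[569,-175.6])@ey,P[...,2]],-1)
    s=(abs(B[...,0])<45)&(abs(B[...,1])<60)&(B[...,2]>185)&(B[...,2]<275)
    for lo in range(185,275,10):
        q=B[s&(abs(B[...,2]-lo-5)<5)]
        if len(q): print(lo,len(q),q.min(0).round(0),q.max(0).round(0))
    for lo,hi,n in((157,166,'front'),(143,151,'rear')):
        q=B[(B[...,2]>lo)&(B[...,2]<hi)&(abs(B[...,1])<45)&(abs(B[...,0])<45)&((B[...,0]<-10) if n=='front' else (B[...,0]>15))]
        if len(q): print(n,len(q),q.mean(0).round(1),q.min(0).round(0),q.max(0).round(0))
```

```text
tcp [ 569.  -174.5  216.1] zaxis [ 0.002 -0.001 -1.   ] yaw_y -80.4 t 11.92 q6 0.99
-> cm [0.08 0.1  5.61] turn 0.0
245 6 [ -6. -34. 254.] [  7.  44. 255.]
255 53 [-12. -40. 255.] [ 11.  52. 265.]
265 74 [-12. -39. 265.] [ 11.  53. 275.]
front 62 [-26.2  -4.2 162.1] [-31. -36. 157.] [-20.  29. 165.]
rear 73 [ 28.6   2.8 147.9] [ 25. -40. 143.] [ 33.  36. 151.]
255 7 [-12.  38. 257.] [ -8.  44. 265.]
265 7 [-12.  37. 267.] [ -8.  44. 275.]
front 123 [-2.620e+01  1.000e-01  1.613e+02] [-30. -37. 157.] [-22.  37. 166.]
rear 35 [ 28.9  22.8 147.2] [ 26. -24. 144.] [ 33.  36. 150.]
```

Emit:
{"op": "play_rows", "data": {
  "commands": [
    [0.1, 0.1, 2, 0, 7],
    [0.1, 0.1, 4, 0, 7],
    [0.1, 0.1, 6, 0, 7],
    [0.1, 0.1, 8, 0, 7],
    [0.1, 0.1, 9.5, 0, 7],
    [0.1, 0.1, 10, 0, 7],
    [0.1, 0.1, 10, 0, 7]
  ]
}}

```text
t: 12.6
tcp_pos: [568.7, -175.0, 113.7]
tool_rot: [-3.129, -0.263, 0.004]
contact_force: [0.3, 0.3, 0.0]
grip_width: 69.9
finger_force: 0.0
```

Run:
```python
from h import *
go([570,-175.4,83],99.6); print(robot.observe()['contact_force'])
```

```text
tcp [ 568.7 -175.   113.7] zaxis [-0.003  0.001 -1.   ] yaw_y -80.4 t 12.6 q6 0.99
-> cm [0.13 0.06 3.07] turn 0.0
[0.26384787 0.27187322 0.03709082]
```

Emit:
{"op": "play_rows", "data": {
  "commands": [
    [0, 0, 1.5, 0, 7],
    [0, 0, 2.8, 0, 7],
    [0, 0, 3.2, 0, 6],
    [0, 0, 3.2, 0, 5],
    [0, 0, 3.2, 0, 4],
    [0, 0, 3.2, 0, 3.4],
    [0, 0, 3.2, 0, 3.2],
    [0, 0, 3.2, 0, 3.2]
  ]
}}

```text
t: 13.27
tcp_pos: [570.4, -175.9, 84.0]
tool_rot: [3.13, 0.263, 0.002]
contact_force: [1.0, 0.8, -0.5]
grip_width: 32.2
finger_force: 0.0
```

Emit:
{"op": "play_rows", "data": {
  "commands": [
    [0, 0, 0, 0, 1.5],
    [0, 0, 0, 0, 1.5],
    [0, 0, 0, 0, 1.5],
    [0, 0, 0, 0, 1.5],
    [0, 0, 0, 0, 1.5],
    [0, 0, 0, 0, 1.5],
    [0, 0, 0, 0, 1.5]
  ],
  "newtons": 60
}}

```text
t: 13.85
tcp_pos: [570.6, -177.4, 84.3]
tool_rot: [3.127, 0.263, 0.003]
contact_force: [-0.6, -5.0, 3.2]
grip_width: 24.1
finger_force: 58.5
```

Emit:
{"op": "play_rows", "data": {
  "commands": [
    [0, 0, 0, 0, 1.5],
    [0, 0, 0, 0, 1.5],
    [0, 0, 0, 0, 1.5],
    [0, 0, 0, 0, 1.5],
    [0, 0, 0, 0, 1.5],
    [0, 0, 0, 0, 1.5],
    [0, 0, 0, 0, 1.5],
    [0, 0, 0, 0, 1.5]
  ],
  "newtons": 90
}}

```text
t: 14.52
tcp_pos: [570.6, -177.5, 84.4]
tool_rot: [3.127, 0.263, 0.003]
contact_force: [-0.9, -4.7, 3.4]
grip_width: 23.0
finger_force: 87.9
```

Emit:
{"op": "play_rows", "data": {
  "commands": [
    [0, 0, 0, 0, 1.5],
    [0, 0, 0, 0, 1.5],
    [0, 0, 0, 0, 1.5],
    [0, 0, 0, 0, 1.5],
    [0, 0, 0, 0, 1.5],
    [0, 0, 0, 0, 1.5],
    [0, 0, 0, 0, 1.5],
    [0, 0, 0, 0, 1.5]
  ]
}}

```text
t: 15.18
tcp_pos: [570.7, -177.4, 84.5]
tool_rot: [3.127, 0.263, 0.003]
contact_force: [-0.4, -4.3, 3.9]
grip_width: 22.8
finger_force: 87.9
```

Emit:
{"op": "play_rows", "data": {
  "commands": [
    [0, 0, 0, 0, 1.5],
    [0, 0, 0, 0, 1.5],
    [0, 0, 0, 0, 1.5],
    [0, 0, 0, 0, 1.5],
    [0, 0, 0, 0, 1.5],
    [0, 0, 0, 0, 1.5],
    [0, 0, 0, 0, 1.5],
    [0, 0, 0, 0, 1.5]
  ]
}}

```text
t: 15.85
tcp_pos: [570.6, -177.5, 84.4]
tool_rot: [3.127, 0.263, 0.003]
contact_force: [-1.2, -4.9, 4.6]
grip_width: 23.1
finger_force: 87.9
```

Emit:
{"op": "play_rows", "data": {
  "commands": [
    [0, 0, 0, 0, 1.5],
    [0, 0, 0, 0, 1.5],
    [0, 0, 0, 0, 1.5],
    [0, 0, 0, 0, 1.5],
    [0, 0, 0, 0, 1.5],
    [0, 0, 0, 0, 1.5],
    [0, 0, 0, 0, 1.5],
    [0, 0, 0, 0, 1.5]
  ]
}}

```text
t: 16.52
tcp_pos: [570.7, -177.5, 84.5]
tool_rot: [3.127, 0.263, 0.003]
contact_force: [-1.7, -5.1, 3.6]
grip_width: 22.9
finger_force: 87.9
```

```bash
cat > pan.py <<'E'
from h import *
o=robot.observe(); print(o['t'],o['contact_force'].round(1),o['ft_torque'].round(2),o['grip_width'],o['finger_force'])
ex=np.array([.986,.167]); ey=np.array([-.167,.986])
f=grab('scene');P=cloud(f); B=np.stack([(P[...,:2]-[569,-175.6])@ex,(P[...,:2]-[569,-175.6])@ey,P[...,2]],-1)
s=(abs(B[...,0]+51)<34)&(B[...,1]>66)&(B[...,1]<150)&(B[...,2]>125)&(B[...,2]<245); q=B[s]
print('weight top',np.percentile(q[:,2],99).round(1), q[q[:,2]>np.percentile(q[:,2],99)-4].mean(0).round(1))
# rim height near by ~ far outer end and near end on camera-side
r=q[(q[:,0]<-60)]
for k in range(75,140,8):
    t=r[abs(r[:,1]-k)<4]
    if len(t): print(k,np.percentile(t[:,2],95).round(1),end='; ')
print()
E
python3 pan.py
```

```text
16.5167 [-1.7 -5.1  3.6] [-0.94  0.13  0.02] 22.91309506048816 87.86826208233833
weight top 221.0 [-50.   98.8 219.5]
75 166.6; 83 169.5; 91 171.9; 99 182.6; 107 184.4; 115 180.8; 123 176.4; 131 176.9;
```

Emit:
{"op": "play_rows", "data": {
  "commands": [
    [0, 0, 0, 0, 1.5],
    [0, 0, 0, 0, 1.5],
    [0, 0, 0, 0, 1.5],
    [0, 0, 0, 0, 1.5],
    [0, 0, 0, 0, 1.5],
    [0, 0, 0, 0, 1.5],
    [0, 0, 0, 0, 1.5],
    [0, 0, 0, 0, 1.5]
  ]
}}

```text
t: 17.23
tcp_pos: [570.6, -177.4, 84.5]
tool_rot: [3.127, 0.263, 0.003]
contact_force: [-1.0, -4.1, 3.8]
grip_width: 22.8
finger_force: 87.9
```

Emit:
{"op": "play_rows", "data": {
  "commands": [
    [0, 0, 0, 0, 1.5],
    [0, 0, 0, 0, 1.5],
    [0, 0, 0, 0, 1.5],
    [0, 0, 0, 0, 1.5],
    [0, 0, 0, 0, 1.5],
    [0, 0, 0, 0, 1.5],
    [0, 0, 0, 0, 1.5],
    [0, 0, 0, 0, 1.5]
  ]
}}

```text
t: 17.9
tcp_pos: [570.6, -177.5, 84.5]
tool_rot: [3.127, 0.263, 0.003]
contact_force: [-0.8, -4.7, 3.9]
grip_width: 23.0
finger_force: 87.9
```

Emit:
{"op": "play_rows", "data": {
  "commands": [
    [0, 0, 0, 0, 1.5],
    [0, 0, 0, 0, 1.5],
    [0, 0, 0, 0, 1.5],
    [0, 0, 0, 0, 1.5],
    [0, 0, 0, 0, 1.5],
    [0, 0, 0, 0, 1.5],
    [0, 0, 0, 0, 1.5],
    [0, 0, 0, 0, 1.5]
  ]
}}

```text
t: 18.57
tcp_pos: [570.6, -177.4, 84.5]
tool_rot: [3.127, 0.263, 0.003]
contact_force: [-1.4, -5.3, 3.2]
grip_width: 23.2
finger_force: 87.9
```

```bash
python3 pan.py
```

```text
18.5667 [-1.4 -5.3  3.2] [-0.91  0.11 -0.04] 23.198796422272796 87.87019930779934
weight top 221.2 [-49.7  99.  219.9]
75 169.6; 83 169.7; 91 175.9; 99 182.0; 107 184.0; 115 183.0; 123 177.5; 131 176.9;
```

Emit:
{"op": "play_rows", "data": {
  "commands": [
    [0, 0, 0, 0, 1.5],
    [0, 0, 0, 0, 1.5],
    [0, 0, 0, 0, 1.5],
    [0, 0, 0, 0, 1.5],
    [0, 0, 0, 0, 1.5],
    [0, 0, 0, 0, 1.5],
    [0, 0, 0, 0, 1.5],
    [0, 0, 0, 0, 1.5]
  ]
}}

```text
t: 19.28
tcp_pos: [570.7, -177.5, 84.5]
tool_rot: [3.127, 0.263, 0.003]
contact_force: [-1.3, -4.8, 4.8]
grip_width: 23.5
finger_force: 87.9
```

Emit:
{"op": "play_rows", "data": {
  "commands": [
    [0, 0, 0, 0, 1.5],
    [0, 0, 0, 0, 1.5],
    [0, 0, 0, 0, 1.5],
    [0, 0, 0, 0, 1.5],
    [0, 0, 0, 0, 1.5],
    [0, 0, 0, 0, 1.5],
    [0, 0, 0, 0, 1.5],
    [0, 0, 0, 0, 1.5]
  ]
}}

```text
t: 19.95
tcp_pos: [570.6, -177.5, 84.5]
tool_rot: [3.127, 0.263, 0.003]
contact_force: [-1.3, -5.4, 3.2]
grip_width: 23.3
finger_force: 87.9
```

Emit:
{"op": "play_rows", "data": {
  "commands": [
    [0, 0, 0, 0, 1.5],
    [0, 0, 0, 0, 1.5],
    [0, 0, 0, 0, 1.5],
    [0, 0, 0, 0, 1.5],
    [0, 0, 0, 0, 1.5],
    [0, 0, 0, 0, 1.5],
    [0, 0, 0, 0, 1.5],
    [0, 0, 0, 0, 1.5]
  ]
}}

```text
t: 20.62
tcp_pos: [570.6, -177.5, 84.5]
tool_rot: [3.127, 0.263, 0.003]
contact_force: [0.1, -5.0, 4.2]
grip_width: 23.2
finger_force: 87.9
```

```bash
cp scene.pkl old.pkl; python3 pan.py
python3 - <<'E'
from h import *
a=pickle.load(open('old.pkl','rb'));b=pickle.load(open('scene.pkl','rb'))
u=proj(b,[503,-80,185])[0].astype(int); s=np.s_[u[1]-28:u[1]+28,u[0]-28:u[0]+28]
A,B=[cv2.cvtColor(f['color'],7)[s].astype(np.float32) for f in(a,b)]
print(cv2.phaseCorrelate(A,B),abs(A-B).mean())
u=proj(b,[530,-130,185])[0].astype(int)
cv2.imwrite('pics/f.png',cv2.resize(b['color'][u[1]-50:u[1]+50,u[0]-50:u[0]+50,::-1],(600,600),interpolation=2))
E
```

```text
20.6167 [ 0.1 -5.   4.2] [-0.92  0.17 -0.  ] 23.22947787607582 87.87227064371109
weight top 220.7 [-49.7  99.3 219.5]
75 168.6; 83 169.9; 91 168.2; 99 181.3; 107 183.3; 115 178.0; 123 176.5; 131 177.5; 
((0.0056318851716241625, 0.0026532421911298343), 0.9926561058892144) 0.533801
```

View pics/f.png

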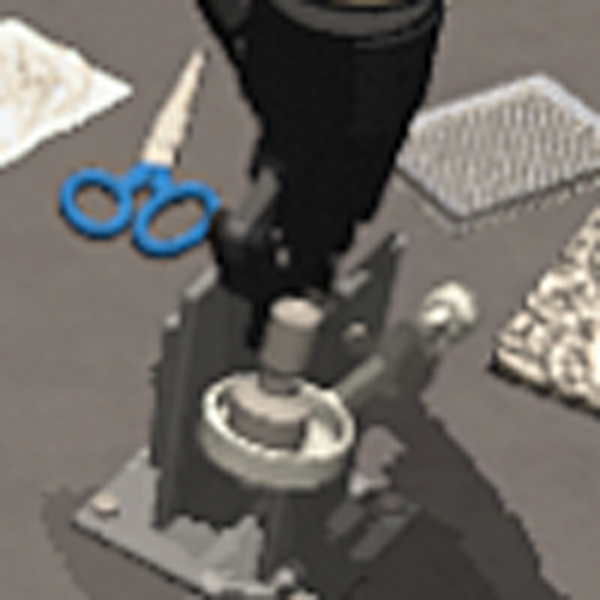

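The weight stands in the pan at (270,420), the fingers are on the head behind the front plate, and the picture shift over 2 s is 0.006 px, so the arm has stopped.

```bash
python3 -c "
from cell import robot
print(robot.sign_off())"
```

```text
the job is handed in; nothing more can be done
None
```

I handed the job in at about 20.6 s. The larger weight stands in the pan and the fingers grip the bolt head at 88 N. The arm has stopped sinking well above its stop (0.006 px image shift over 2 s), but the hand-in returned no verdict.

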